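# Shut and bolt the saw-blade case on a hardware shop counter

### The job

Shut the saw-blade case on the counter: lower its lid all the way without letting it slam, slide the barrel bolt on the lid fully across into the keeper, then turn the bolt's handle down into the notch until it lies flat. Leave the other things on the counter and the padlock on the case where they are.

Things in the scene. Friction and masses are not known exactly. Their poses are not given: they have to be found in the camera images.
- case: wooden blade case, 300 (x) by 416 (y) by 118 mm high, fixed to the counter; origin at the middle of its underside; x points from its front, which faces the robot, to its back, y to its left, z up. The shut lid lies flush between two side rails 45 mm wide, its top face at z = 118 mm; the keeper is on the left (+y) rail, at the front.
- lid (a joint): the lid, a wooden frame 260 (x) by 320 (y) by 18 mm thick with a clear pane, hinged along the back: 0 rad shut, growing as its front edge rises. The hinge axis is parallel to the case's y, at x = +110, z = 118 mm from the case's origin, 238 mm from lid_rail. A stiff hinge holds it wherever it is left; 2 to 7 N pressed down on its front rail closes it. About 0.9 kg with the bolt.
- lid_rail (a point): point on the top face of the lid's front rail (60 mm wide), 22 mm behind the lid's front edge and 47 mm right (-y) of its middle: a bare place 90 mm long in y to press on, between the bolt and a small wooden knob (23 mm across, 21 mm high) that stands 68 mm further right
- bolt (a joint): how far the steel bolt is slid towards the keeper (the case's +y): 0 m drawn back, 0.045 m fully across, at its stop. About 2.5 N of friction; it stays where it is left. The rod is 13 mm across and 140 mm long.
- handle (a joint): angle of the bolt's handle about the rod: 0 rad straight up from the lid, growing as it turns to the front of the case (-x), 1.57 rad lying flat at its stop. The barrel's slot keeps it within 0.15 rad of upright while it slides; a 12 mm notch at each end of the travel lets the 7 mm stem turn down. It takes about 1 N at the ball and stays where it is left.
- handle_knob (a point): centre of the steel ball, 16 mm across, at the end of the handle's stem, 50 mm from the rod's axis. Lid shut: 181 mm above the counter with the handle up; flat, 131 mm above the counter and 28 mm in front of the case's front face, with nothing below it but the counter. The locking notch is the one near the keeper; the bolt must be within 2.5 mm of fully across to enter it.
- handle_axis (a point): point on the rod's axis at the foot of the handle; it slides with the bolt. The slotted barrel around it, 85 mm long and 24 mm across, is on the lid's front rail, 22 mm behind the lid's front edge, its axis parallel to the case's y and 13 mm above the lid's top face.
- bolt_tip (a point): middle of the bolt's free end, towards the keeper; with the bolt drawn back it is 15 mm inside the lid's left edge
- keeper_mouth (a point): middle of the mouth of the keeper, a steel strap 26 x 25 x 26 mm high on two screwed feet, with an 18 mm wide passage, in line with the rod when the lid is shut; the bolt's tip ends 20 mm past this point when fully across
- tape_measure: black tape measure, 68 x 36 x 64 mm high; origin under its middle (leave alone)
- screwdriver: screwdriver 200 mm long lying in front of the case; origin at its underside (leave alone)
- padlock: padlock lying on the case's right-hand rail, 20 mm high; origin at its underside (leave alone)
- spray_can: spray can, 64 mm across, 180 mm high; origin under its middle (leave alone)
- parts_tray: white tray of packed parts, 160 x 120 x 60 mm high; origin under its middle (leave alone)
- tape_roll: roll of packing tape lying flat, 100 mm across, 45 mm high; origin under its middle (leave alone)
- loose_bolt: a loose small barrel bolt for sale, lying on the counter (not part of the case), 20 mm high; origin at its underside (leave alone)

How it is judged:
By the outcome, as a careful person would: the job done as asked, in the order asked, and still so for the second after the job is handed in, with the robot touching nothing.
It also fails if it takes over 61 s, if anything falls off the work surface, if the arm or the gripper's body presses on something with over 40 N, if the wrist force passes 120 N, or if a joint passes its speed limit or range.

### The arm

A 6-joint arm with a two-finger parallel gripper is mounted at the origin on the work surface. World frame = base frame: x ahead of the robot, y to its left, z up, the work surface at z = 0. Lengths are in m, angles in degrees, forces in N, time in s.
With the tool pointing down it reaches from about 0.3 to 0.75 m from the base axis. Payload 8.5 kg.
Tool frame: the origin (TCP) lies at the very end of the fingers, on their centre line; the grasp point (between the pads) lies 19 mm behind it; x points along the fingers, y is the direction in which the jaws open and shut, and the axes are right-handed (so a half turn about x gives the same grasp; the last joint's range is limited). The gripper opens to 85 mm and grips with 20 to 120 N. Pads are 22 mm wide; open, the fingers measure 114 mm over their backs; the gripper's body (76 mm by 85 mm) begins 54 mm behind the grasp point. The pads swing forward as they close: fully open they stand 13 mm farther back than shut.
Start: joints at [-75.476, 21.807, 74.336, -0, 83.858, -12.336], TCP at [0.248, -0.491, 0.231] pointing down, gripper open.
Joint ranges: [-178.18, 178.18], [-50.72, 133.34], [12.68, 142.11], [-81.47, 261.47], [9.98, 163.14], [-165.26, 165.26]. Speed limits (degrees/s): [136.94, 136.94, 180, 180, 180, 180].

### API

Orientations are given as a 3x3 rotation matrix whose columns are the frame's x, y, z axes.
In Python, from rig import env, eyes, close_job gives the robot as it stands.
- The arm moves only by the shell command python3 -m pendant 'ROWS' [OPENING] [FORCE]. ROWS is a JSON object of lists of equal length, an entry for each row: "travel": the shift along the world's x, y, z in mm, a list of three; "delta_rot": the turn, a rotation vector about the world's x, y, z in rad, a list of three. In form: {"travel": [[x, y, z], ...], "delta_rot": [[wx, wy, wz], ...]}. A call has 1 to 20 rows; each row shifts and turns the commanded pose from where the row before left it; what a row does not reach is not made up. A row lasts 1/12 s, in which the tool goes at most 41.7 mm and 7.16 degrees, less where a joint would pass 70% of its speed; a pose out of reach is approached as far as the arm can. A call with a gripper value outside its range is refused whole. OPENING is the finger opening in mm, from 0 to 85.4, set as the call begins (- or left out, the last holds). The fingers move at their own pace and stop on an object; FORCE is the grip in N (left out, the last holds). Time passes only in rows, so rows that do not move let the fingers close. It gives the time, the measured TCP pose, the force and the opening at its end, in the units of the state.
- env.observe(): the state, without advancing time (a new reading comes with each control period).
- eyes.get_image(name): name is "side" or "top"; returns the picture (420x560x3 uint8, red, green, blue); there is no depth.
- eyes.camera_model(name): a dict with "vfov" (degrees; the focal length in pixels is half the picture's height over the tangent of half this angle, whatever the lens; pixels are square), "cx", "cy" (the principal point, pixels), "k1" (the pictures are not rectified: a ray, as slopes to the right and down, at radius r is drawn at 1 + k1 r^2 times it, then the intrinsics apply), "pose" (4x4, takes a point from camera to world coordinates). Camera axes: x right, y up, looking along -z (the intrinsics and any distortion apply to the point x, -y, -z); pixel columns grow to the right and rows downward; lengths in m; the calibration is good to about 2 mm. A picture is of the moment at which its call begins. camera_model takes no time and is no camera call.
- close_job(): hands the job in, once; it reports no verdict.
The state is a dict: "time_s": time; "q": joint angles; "qvel": joint speeds; "joint_efforts": joint torques, N m; "position": TCP position; "tool_rot": TCP orientation; "ft_force": force on the tool from outside, world axes, zero at the start; "wrist_torque": the same for the moment, N m; "grip_width": finger opening in m.
Only numpy, scipy, OpenCV 4.12 (cv2) and the standard library are available. Lean on these libraries where they do the work, as an engineer would, in place of code of your own. Each camera call takes 0.05 s, during which the arm holds its last target. There are 200 camera calls.

## Working session

There is one attempt and no reset: what is moved stays moved. The work goes in short steps, Python scripts to look and compute and a shell command to move; the robot and the scene stay as the last step left them, time stands still between calls to the robot, and variables do not carry over. Pictures are saved under pics/ and viewed, about 8 in all and at most 12, crops included, and the job is handed in when it is done.

```bash
mkdir -p pics
python3 - <<'E'
from rig import env,eyes
import cv2,numpy as np
for n in("side","top"):
    im=eyes.get_image(n); cv2.imwrite(f"pics/{n}0.png",im[:,:,::-1])
    m=eyes.camera_model(n); print(n,{k:(np.round(v,4).tolist()) for k,v in m.items()})
s=env.observe(); print(s["time_s"],s["position"],np.round(s["tool_rot"],3).tolist(),s["ft_force"],s["grip_width"])
E
```

```text
side {'vfov': 42.4448, 'cx': 282.3485, 'cy': 210.3767, 'k1': -0.181, 'pose': [[0.9903, 0.0916, -0.1042, 0.4354], [-0.1366, 0.5128, -0.8475, -1.2662], [-0.0242, 0.8536, 0.5204, 0.8729], [0.0, 0.0, 0.0, 1.0]]}
top {'vfov': 44.3446, 'cx': 278.4751, 'cy': 211.2475, 'k1': -0.004, 'pose': [[0.0217, 0.9924, -0.1208, 0.4072], [-0.9997, 0.0228, 0.0076, -0.0187], [0.0103, 0.1206, 0.9927, 1.6009], [0.0, 0.0, 0.0, 1.0]]}
0.1 [ 0.24842679 -0.49040036  0.23076464] [[-0.0, 0.452, -0.892], [0.001, -0.892, -0.452], [-1.0, -0.001, -0.0]] [ 0.49730468 -0.32380624  0.06682607] 0.0852037182446377
```

View pics/side0.png

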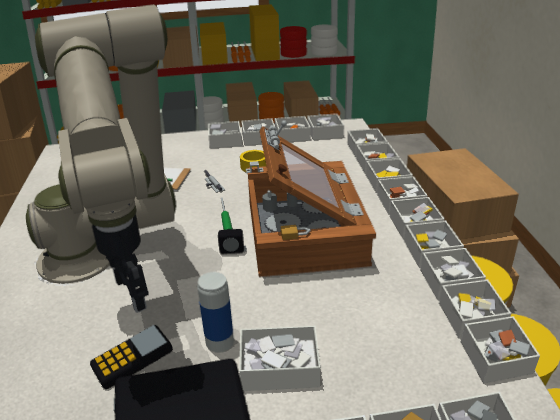

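View pics/top0.png

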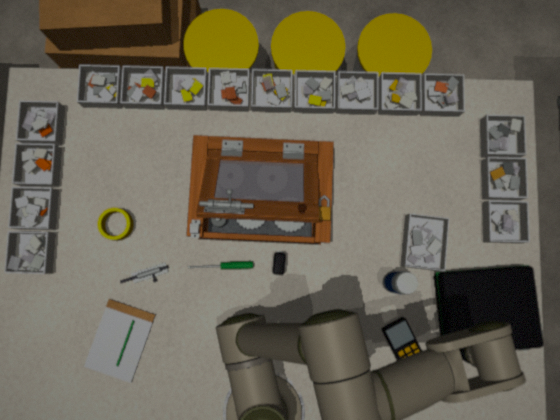

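The top view has +x up and +y left. The case spans about px (188–333, 136–243), with the lid half open and its handle up. The keeper is at about (195,228), the padlock at (325,208), the tape measure at (279,263) and the screwdriver at (225,265). I'll enlarge both views.

Run:
```python
import cv2,numpy as np
t=cv2.imread("pics/top0.png")[125:255,180:345]; s=cv2.imread("pics/side0.png")[115:280,235:385]
t=cv2.resize(t,None,fx=4.8,fy=4.5,interpolation=cv2.INTER_CUBIC);t=cv2.resize(cv2.imread("pics/top0.png")[125:255,180:345],None,fx=4.5,fy=4.5,interpolation=cv2.INTER_CUBIC)
s=cv2.resize(s,None,fx=3.6,fy=3.6,interpolation=cv2.INTER_CUBIC)
cv2.imwrite("pics/tc.png",t);cv2.imwrite("pics/sc.png",s)
```

```text
(no output)
```

View pics/tc.png

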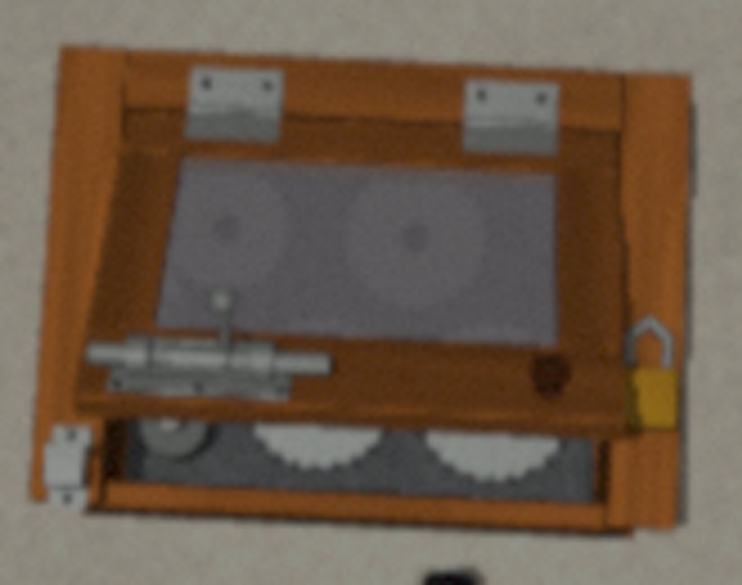

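View pics/sc.png

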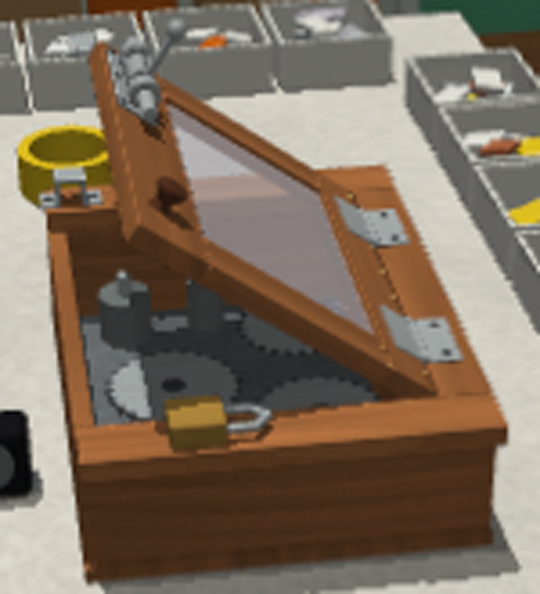

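The crops show the rail top corners in the top crop at (62,47), (690,75), (32,500) and (683,528). The keeper is at (68,463). The ball is at (221,300) in the top crop and (176,28) in the side crop. The wooden knob is at (550,372) and (172,192).

```bash
cat > h.py <<'E'
from rig import env,eyes
import cv2,numpy as np
def ray(n,u,v):
    m=eyes.camera_model(n); f=210/np.tan(np.radians(m["vfov"]/2))
    K=np.array([[f,0,m["cx"]],[0,f,m["cy"]],[0,0,1]])
    a=cv2.undistortPoints(np.array([[[u,v]]],float),K,np.array([m["k1"],0,0,0,0.]))[0,0]
    P=np.array(m["pose"]); d=P[:3,:3]@[a[0],-a[1],-1]; return P[:3,3],d/np.linalg.norm(d)
def plane(n,u,v,z):
    o,d=ray(n,u,v); return o+d*(z-o[2])/d[2]
def tri(a,b):
    (o,d),(p,e)=ray("top",*a),ray("side",*b)
    s=np.linalg.lstsq(np.c_[d,-e],p-o,rcond=None)[0]; A=o+s[0]*d;B=p+s[1]*e
    return (A+B)/2,np.linalg.norm(A-B)
def st():
    s=env.observe();print(round(s["time_s"],2),np.round(s["position"]*1000,1),"F",np.round(s["ft_force"],1),"w",round(s["grip_width"]*1000,1));return s
E
python3 - <<'E'
from h import *
T=lambda x,y:(180+x/4.5,125+y/4.5)
S=lambda x,y:(235+x/3.6,115+y/3.6)
C=[plane("top",*T(*p),.118) for p in[(62,47),(690,75),(32,500),(683,528)]]
bl,br,fl,fr=C
print(np.round(C,4), [np.linalg.norm(a-b) for a,b in((bl,br),(fl,fr),(bl,fl),(br,fr))])
c=np.mean(C,0); y=(bl-br+fl-fr);y/=np.linalg.norm(y); x=(bl-fl+br-fr);print("c",c,"yaw",np.degrees(np.arctan2(-y[0],y[1])),np.degrees(np.arctan2(x[1],x[0])))
print("side front-right/back-right", plane("side",*S(78,460),.118),plane("side",*S(505,432),.118))
yw=np.arctan2(-y[0],y[1]); R=np.array([[np.cos(yw),-np.sin(yw)],[np.sin(yw),np.cos(yw)]])
for nm,a,b in(("ball",T(221,300),S(176,28)),("knob",T(550,368),S(172,192)),("lidFR",T(637,432),S(132,238))):
    p,e=tri(a,b);l=R.T@(p-c)[:2];print(nm,p,e,"case",l,"ang",np.degrees(np.arctan2(p[2]-.118,.11-l[0])))
k=plane("top",*T(68,463),.144);print("keeper",k,R.T@(k-c)[:2])
E
```

```text
[[ 0.8069  0.2245  0.118 ]
 [ 0.7982 -0.1874  0.118 ]
 [ 0.5096  0.2313  0.118 ]
 [ 0.501  -0.1855  0.118 ]] [np.float64(0.41191925936336055), np.float64(0.416852757979723), np.float64(0.29743425009704344), np.float64(0.2971953575442698)]
c [0.65390676 0.02071557 0.118     ] yaw -1.1995338031584764 -0.8349579281886274
side front-right/back-right [ 0.50366257 -0.17670045  0.118     ] [ 0.79852598 -0.19418665  0.118     ]
ball [0.61238868 0.09713176 0.31378712] 0.0032044593277948848 case [-0.04310869  0.0755303 ] ang 51.97401764680423
knob [ 0.58302298 -0.09044393  0.2712844 ] 0.0017578410717485784 case [-0.0685412  -0.11261904] ang 40.647343547513465
lidFR [ 0.54834863 -0.14175596  0.26611395] 0.0034586643632738717 case [-0.10213377 -0.16464571] ang 34.923135767270054
keeper [0.53159029 0.20526275 0.144     ] [-0.12615303  0.18194613]
```

The case centre is about (0.653, 0.020), with yaw about −1° and the lid about 37° open. Next I move above the lid rail with the fingers closing and the jaws turned to lie along y.

```bash
python3 -m pendant '{"travel":[[0,0,35],[0,0,35],[0,0,35],[19,27.4,0],[19,27.4,0],[19,27.4,0],[19,27.4,0],[19,27.4,0],[19,27.4,0],[19,27.4,0],[19,27.4,0],[19,27.4,0],[19,27.4,0],[19,27.4,0],[19,27.4,0],[19,27.4,0],[19,27.4,0],[19,27.4,0],[19,27.4,0],[19,27.4,0]],"delta_rot":[[0,0,0],[0,0,0],[0,0,0],[0,0,-0.0288],[0,0,-0.0288],[0,0,-0.0288],[0,0,-0.0288],[0,0,-0.0288],[0,0,-0.0288],[0,0,-0.0288],[0,0,-0.0288],[0,0,-0.0288],[0,0,-0.0288],[0,0,-0.0288],[0,0,-0.0288],[0,0,-0.0288],[0,0,-0.0288],[0,0,-0.0288],[0,0,-0.0288],[0,0,-0.0288]]}' 0 30
python3 -m pendant '{"travel":[[0,0,-20],[0,0,-15],[0,0,0]],"delta_rot":[[0,0,0],[0,0,0],[0,0,0]]}'
```

```text
time_s: 1.77
position: [0.5721, -0.0232, 0.336]
tool_rot: [[-0.001, -0.022, -1.0], [0.0, -1.0, 0.022], [-1.0, -0.0, 0.001]]
ft_force: [0.7, -1.0, 0.4]
grip_width: -0.0001
time_s: 2.02
position: [0.5707, -0.024, 0.2979]
tool_rot: [[-0.007, -0.02, -1.0], [0.002, -1.0, 0.02], [-1.0, -0.001, 0.007]]
ft_force: [-0.4, -0.2, -0.5]
grip_width: -0.0001
```

```bash
python3 -m pendant '{"travel":[[6,0,-3],[0,0,-4],[0,0,-4],[0,0,-4],[0,0,-4],[0,0,-4],[0,0,-3],[0,0,-3]],"delta_rot":[[0,0,0],[0,0,0],[0,0,0],[0,0,0],[0,0,0],[0,0,0],[0,0,0],[0,0,0]]}'
```

```text
time_s: 2.68
position: [0.5774, -0.0249, 0.2721]
tool_rot: [[0.0, -0.021, -1.0], [0.0, -1.0, 0.021], [-1.0, -0.0, -0.0]]
ft_force: [0.5, -0.2, -0.7]
grip_width: 0.0002
```

```bash
python3 -m pendant '{"travel":[[0,0,-3],[0,0,-3],[-1,0,-3],[-2,0,-3],[-2,0,-3],[-2,0,-3]],"delta_rot":[[0,0,0],[0,0,0],[0,0,0],[0,0,0],[0,0,0],[0,0,0]]}'
python3 -m pendant '{"travel":[[-2,0,-3],[-2,0,-3],[-1.5,0,-3],[-1.5,0,-3],[-1.5,0,-3],[-1.5,0,-3],[-1.5,0,-3],[-1.5,0,-3],[-1.5,0,-3],[-1.5,0,-3],[-1.5,0,-3]],"delta_rot":[[0,0,0],[0,0,0],[0,0,0],[0,0,0],[0,0,0],[0,0,0],[0,0,0],[0,0,0],[0,0,0],[0,0,0],[0,0,0]]}'
```

```text
time_s: 3.18
position: [0.5705, -0.0248, 0.2545]
tool_rot: [[0.001, -0.021, -1.0], [-0.0, -1.0, 0.021], [-1.0, 0.0, -0.001]]
ft_force: [1.1, 1.5, 3.3]
grip_width: -0.0002
time_s: 4.1
position: [0.5528, -0.0248, 0.221]
tool_rot: [[-0.0, -0.021, -1.0], [0.0, -1.0, 0.021], [-1.0, -0.0, 0.0]]
ft_force: [-0.1, 0.2, 3.3]
grip_width: -0.0004
```

```bash
python3 -m pendant '{"travel":[[-1.2,0,-3],[-1.2,0,-3],[-1.2,0,-3],[-1.2,0,-3],[-1.2,0,-3],[-1.2,0,-3],[-1.2,0,-3],[-1.2,0,-3],[-1,0,-3],[-1,0,-3],[-1,0,-3],[-1,0,-3],[-1,0,-3],[-1,0,-3],[-1,0,-3],[-1,0,-3],[-0.6,0,-3],[-0.6,0,-3],[-0.6,0,-3],[-0.6,0,-3]],"delta_rot":[[0,0,0],[0,0,0],[0,0,0],[0,0,0],[0,0,0],[0,0,0],[0,0,0],[0,0,0],[0,0,0],[0,0,0],[0,0,0],[0,0,0],[0,0,0],[0,0,0],[0,0,0],[0,0,0],[0,0,0],[0,0,0],[0,0,0],[0,0,0]]}'
python3 -m pendant '{"travel":[[-0.5,0,-2.5],[-0.5,0,-2.5],[-0.5,0,-2.5],[-0.5,0,-2.5],[-0.5,0,-2.5],[-0.5,0,-2.5],[-0.5,0,-2],[-0.5,0,-2],[-0.5,0,-2],[-0.5,0,-2],[-0.5,0,-1.5],[0,0,-1.5],[0,0,-1.5],[0,0,-1.5],[0,0,-1.5],[0,0,-1.5],[0,0,-1.5]],"delta_rot":[[0,0,0],[0,0,0],[0,0,0],[0,0,0],[0,0,0],[0,0,0],[0,0,0],[0,0,0],[0,0,0],[0,0,0],[0,0,0],[0,0,0],[0,0,0],[0,0,0],[0,0,0],[0,0,0],[0,0,0]]}'
```

```text
time_s: 5.77
position: [0.533, -0.025, 0.1611]
tool_rot: [[0.0, -0.021, -1.0], [-0.0, -1.0, 0.021], [-1.0, 0.0, -0.0]]
ft_force: [2.2, 0.0, 3.1]
grip_width: -0.0001
time_s: 7.18
position: [0.527, -0.0248, 0.1275]
tool_rot: [[-0.001, -0.021, -1.0], [0.0, -1.0, 0.021], [-1.0, -0.0, 0.001]]
ft_force: [-1.6, -0.4, 2.4]
grip_width: -0.0001
```

```bash
python3 -m pendant '{"travel":[[0,0,-1],[0,0,-1],[0,0,-1],[0,0,-1],[0,0,-1],[0,0,-1],[0,0,-1]],"delta_rot":[[0,0,0],[0,0,0],[0,0,0],[0,0,0],[0,0,0],[0,0,0],[0,0,0]]}'
python3 -m pendant '{"travel":[[0,0,-1],[0,0,-1],[0,0,-1],[0,0,0]],"delta_rot":[[0,0,0],[0,0,0],[0,0,0],[0,0,0]]}'
```

```text
time_s: 7.77
position: [0.5275, -0.0248, 0.1207]
tool_rot: [[-0.0, -0.021, -1.0], [0.0, -1.0, 0.021], [-1.0, -0.0, 0.0]]
ft_force: [-2.6, -0.3, 2.3]
grip_width: -0.0001
time_s: 8.1
position: [0.5275, -0.0248, 0.118]
tool_rot: [[0.0, -0.021, -1.0], [-0.0, -1.0, 0.021], [-1.0, 0.0, -0.0]]
ft_force: [-3.0, 0.6, 6.0]
grip_width: -0.0004
```

```bash
python3 -m pendant '{"travel":[[0,0,-0.7],[0,0,-0.7],[0,0,0]],"delta_rot":[[0,0,0],[0,0,0],[0,0,0]]}'
python3 -m pendant '{"travel":[[0,0,5],[0,0,25],[0,0,35],[0,0,25],[-10,-40,0],[-10,-40,0],[0,0,0]],"delta_rot":[[0,0,0],[0,0,0],[0,0,0],[0,0,0],[0,0,0],[0,0,0],[0,0,0]]}'
python3 - <<'E'
from h import *
t=eyes.get_image("top");s=eyes.get_image("side")
a=cv2.resize(t[125:255,180:345],None,fx=2.4,fy=2.4,interpolation=cv2.INTER_CUBIC)
b=cv2.resize(s[140:280,225:385],None,fx=2.4,fy=2.4,interpolation=cv2.INTER_CUBIC)
o=np.zeros((336,790,3),np.uint8);o[:312,:396]=a[:312,:396];o[:336,400:784]=b[:336,:384];cv2.imwrite("pics/c1.png",o[:,:,::-1]);st()
E
```

```text
time_s: 8.35
position: [0.5275, -0.0249, 0.1179]
tool_rot: [[0.001, -0.021, -1.0], [-0.001, -1.0, 0.021], [-1.0, 0.0, -0.001]]
ft_force: [-8.0, 1.7, 16.7]
grip_width: 0.0003
time_s: 8.93
position: [0.5069, -0.1101, 0.2067]
tool_rot: [[0.001, -0.025, -1.0], [-0.002, -1.0, 0.025], [-1.0, 0.002, -0.001]]
ft_force: [1.3, -0.1, 0.5]
grip_width: 0.0002
9.03 [ 507.4 -106.1  206.3] F [ 0.2  0.5 -0. ] w 0.1
```

View pics/c1.png

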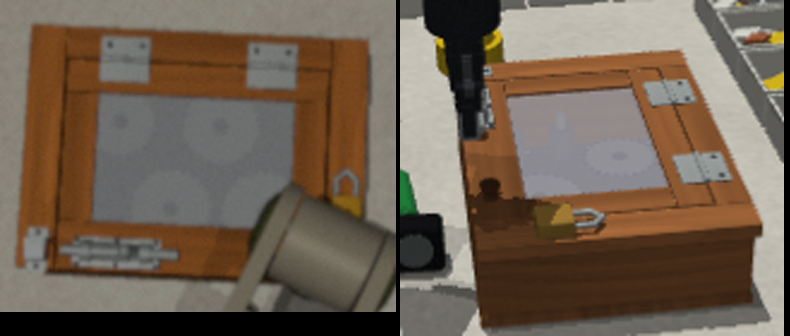

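The lid is shut: contact was hard at z = 0.118, rising to 17 N. Now a close-up of the bolt.

Run:
```python
from h import *
t=eyes.get_image("top")
cv2.imwrite("pics/b1.png",cv2.resize(t[212:245,180:260],None,fx=9,fy=9,interpolation=cv2.INTER_CUBIC)[:,:,::-1])
print(plane("top",230.8,226.7,.181))
```

```text
[0.53395685 0.10125936 0.181     ]
```

View pics/b1.png

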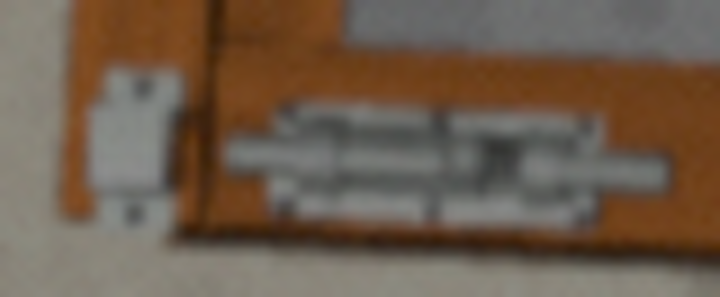

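The keeper is at crop (135,150) and the rod runs from (228,152) to (668,175). The ball is at about (455,155), so world y ≈ 0.10, x ≈ 0.528. I come down on its −y side and push.

```bash
python3 -m pendant '{"travel":[[5,40,0],[5,40,0],[5,40,0],[5,36,0],[0,0,-20],[0,0,-20],[0,0,-6],[0,0,0]],"delta_rot":[[0,0,0],[0,0,0],[0,0,0],[0,0,0],[0,0,0],[0,0,0],[0,0,0],[0,0,0]]}'
python3 -m pendant '{"travel":[[0,3,0],[0,3,0],[0,3,0],[0,3,0],[0,3,0]],"delta_rot":[[0,0,0],[0,0,0],[0,0,0],[0,0,0],[0,0,0]]}'
```

```text
time_s: 9.75
position: [0.5268, 0.0522, 0.159]
tool_rot: [[-0.003, -0.019, -1.0], [0.001, -1.0, 0.019], [-1.0, -0.0, 0.003]]
ft_force: [-0.3, 0.6, -0.2]
grip_width: -0.0002
time_s: 10.17
position: [0.5277, 0.0664, 0.161]
tool_rot: [[0.001, -0.021, -1.0], [-0.0, -1.0, 0.021], [-1.0, 0.0, -0.001]]
ft_force: [0.8, -0.5, 0.1]
grip_width: 0.0005
```

```bash
python3 -m pendant '{"travel":[[0,3,0],[0,3,0],[0,3,0],[0,3,0],[0,3,0]],"delta_rot":[[0,0,0],[0,0,0],[0,0,0],[0,0,0],[0,0,0]]}'
python3 -m pendant '{"travel":[[0,3,0],[0,3,0],[0,3,0],[0,3,0],[0,3,0]],"delta_rot":[[0,0,0],[0,0,0],[0,0,0],[0,0,0],[0,0,0]]}'
python3 -m pendant '{"travel":[[0,3,0],[0,3,0],[0,3,0],[0,3,0],[0,2,0]],"delta_rot":[[0,0,0],[0,0,0],[0,0,0],[0,0,0],[0,0,0]]}'
```

```text
time_s: 10.58
position: [0.5276, 0.0811, 0.1605]
tool_rot: [[0.0, -0.021, -1.0], [-0.001, -1.0, 0.021], [-1.0, 0.001, -0.0]]
ft_force: [0.2, -3.3, -0.3]
grip_width: 0.0002
time_s: 11.0
position: [0.5276, 0.0964, 0.1605]
tool_rot: [[0.0, -0.021, -1.0], [-0.0, -1.0, 0.021], [-1.0, 0.0, -0.0]]
ft_force: [1.1, -2.7, 0.0]
grip_width: 0.0001
time_s: 11.42
position: [0.5274, 0.1105, 0.1604]
tool_rot: [[-0.0, -0.021, -1.0], [0.0, -1.0, 0.021], [-1.0, -0.0, 0.0]]
ft_force: [0.4, -3.2, 1.2]
grip_width: -0.0
```

```bash
python3 -m pendant '{"travel":[[0,2,0],[0,2,0],[0,2,0],[0,2,0]],"delta_rot":[[0,0,0],[0,0,0],[0,0,0],[0,0,0]]}'
python3 -m pendant '{"travel":[[0,1,0],[0,1,0],[0,1,0],[0,0,0]],"delta_rot":[[0,0,0],[0,0,0],[0,0,0],[0,0,0]]}'
```

```text
time_s: 11.75
position: [0.5275, 0.1167, 0.1605]
tool_rot: [[-0.0, -0.021, -1.0], [-0.004, -1.0, 0.021], [-1.0, 0.004, 0.0]]
ft_force: [-0.3, -18.9, 1.1]
grip_width: 0.0002
time_s: 12.08
position: [0.5276, 0.1172, 0.1605]
tool_rot: [[-0.001, -0.022, -1.0], [-0.008, -1.0, 0.022], [-1.0, 0.008, 0.001]]
ft_force: [-1.9, -25.9, 2.1]
grip_width: 0.0002
```

```bash
python3 -m pendant '{"travel":[[0,-8,0],[0,-4,35],[0,-40,12],[0,-40,0],[0,-30,0],[0,0,0],[0,0,0]],"delta_rot":[[0,0,0],[0,0,0],[0,0,0],[0,0,0],[0,0,0],[0,0,0],[0,0,0]]}'
python3 - <<'E'
from h import *
t=eyes.get_image("top")
cv2.imwrite("pics/b2.png",cv2.resize(t[212:245,180:260],None,fx=9,fy=9,interpolation=cv2.INTER_CUBIC)[:,:,::-1])
for z in(.131,.181):print([plane("top",180+p/9,212+.5*33*9/9/1,z).round(4) for p in(300,320)])
E
```

```text
time_s: 12.67
position: [0.5274, -0.0015, 0.2073]
tool_rot: [[-0.0, -0.023, -1.0], [0.001, -1.0, 0.023], [-1.0, -0.001, 0.0]]
ft_force: [0.9, 0.3, -0.8]
grip_width: 0.0001
[array([0.5321, 0.1552, 0.131 ]), array([0.5323, 0.1488, 0.131 ])]
[array([0.5279, 0.1493, 0.181 ]), array([0.528 , 0.1431, 0.181 ])]
```

View pics/b2.png

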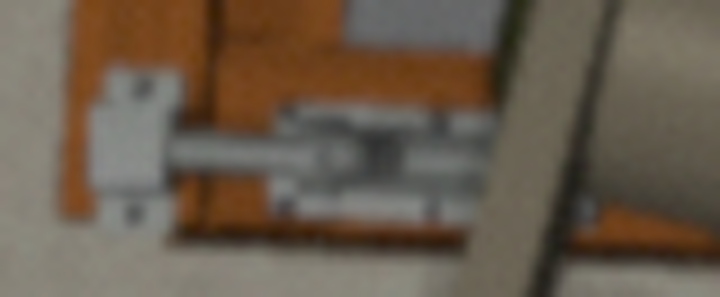

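The rod now enters the keeper. The ball ring is at about (330,155), y ≈ 0.140, having shifted about 38 mm. It started about 6.5 mm across already: the tip was only about 20 px inside the lid edge. So it should be at full travel, which agrees with the hard stop. Next I get behind the ball and turn it down.

```bash
python3 -m pendant '{"travel":[[10,36,0],[10,36,0],[10,36,0],[5,35,0],[0,0,-20],[0,0,-20],[0,0,-2],[0,0,0]],"delta_rot":[[0,0,0],[0,0,0],[0,0,0],[0,0,0],[0,0,0],[0,0,0],[0,0,0],[0,0,0]]}'
python3 -m pendant '{"travel":[[-3,0,0],[-3,0,0],[-3,0,0],[-3,0,0],[-3,0,0],[-3,0,0],[-3,0,0]],"delta_rot":[[0,0,0],[0,0,0],[0,0,0],[0,0,0],[0,0,0],[0,0,0],[0,0,0]]}'
python3 -m pendant '{"travel":[[-3,0,0],[-3,0,0],[-3,0,0]],"delta_rot":[[0,0,0],[0,0,0],[0,0,0]]}'
```

```text
time_s: 13.38
position: [0.5617, 0.1435, 0.1646]
tool_rot: [[-0.003, -0.019, -1.0], [0.0, -1.0, 0.019], [-1.0, -0.0, 0.003]]
ft_force: [-0.2, -0.7, 0.4]
grip_width: -0.0002
time_s: 13.97
position: [0.5414, 0.1422, 0.1658]
tool_rot: [[0.001, -0.021, -1.0], [0.0, -1.0, 0.021], [-1.0, -0.0, -0.001]]
ft_force: [0.7, 0.7, 0.5]
grip_width: 0.0
time_s: 14.22
position: [0.5322, 0.1422, 0.1653]
tool_rot: [[-0.0, -0.021, -1.0], [0.0, -1.0, 0.021], [-1.0, -0.0, 0.0]]
ft_force: [1.1, 0.0, -0.6]
grip_width: 0.0001
```

```bash
python3 -m pendant '{"travel":[[-3,0,0],[-3,0,0],[-3,0,0],[-2,0,0]],"delta_rot":[[0,0,0],[0,0,0],[0,0,0],[0,0,0]]}'
python3 -m pendant '{"travel":[[-3,0,0],[-3,0,0],[-3,0,0],[-2,0,0]],"delta_rot":[[0,0,0],[0,0,0],[0,0,0],[0,0,0]]}'
```

```text
time_s: 14.55
position: [0.5212, 0.1422, 0.1653]
tool_rot: [[-0.0, -0.021, -1.0], [-0.0, -1.0, 0.021], [-1.0, 0.0, 0.0]]
ft_force: [0.9, 0.8, -2.0]
grip_width: -0.0001
time_s: 14.88
position: [0.51, 0.1422, 0.1655]
tool_rot: [[-0.0, -0.021, -1.0], [-0.0, -1.0, 0.021], [-1.0, 0.0, 0.0]]
ft_force: [0.3, -0.0, 0.3]
grip_width: 0.0001
```

```bash
python3 -m pendant '{"travel":[[-3,0,-1],[-3,0,-1],[0,0,0]],"delta_rot":[[0,0,0],[0,0,0],[0,0,0]]}'
python3 -m pendant '{"travel":[[6,0,12],[0,0,18],[-20,0,5],[-12,0,0],[0,0,0],[0,0,-8],[0,0,-8],[0,0,-5]],"delta_rot":[[0,0,0],[0,0,0],[0,0,0],[0,0,0],[0,0,0],[0,0,0],[0,0,0],[0,0,0]]}'
python3 -m pendant '{"travel":[[0,0,-3],[0,0,-3],[0,0,-3],[0,0,-3],[0,0,-3]],"delta_rot":[[0,0,0],[0,0,0],[0,0,0],[0,0,0],[0,0,0]]}'
```

```text
time_s: 15.13
position: [0.5038, 0.1423, 0.1632]
tool_rot: [[-0.001, -0.021, -1.0], [-0.0, -1.0, 0.021], [-1.0, 0.0, 0.001]]
ft_force: [-0.1, 1.1, -0.3]
grip_width: 0.0001
time_s: 15.8
position: [0.4786, 0.1421, 0.1757]
tool_rot: [[-0.002, -0.021, -1.0], [-0.0, -1.0, 0.021], [-1.0, 0.0, 0.002]]
ft_force: [0.8, 1.7, 0.2]
grip_width: 0.0
time_s: 16.22
position: [0.4782, 0.1423, 0.1622]
tool_rot: [[-0.001, -0.021, -1.0], [-0.0, -1.0, 0.021], [-1.0, 0.0, 0.001]]
ft_force: [-6.3, -0.2, 5.0]
grip_width: 0.0003
```

The finger is wedging on the ball's front side (Fx −6, Fz +5), so I lift, shift back +x and press again.

```bash
python3 -m pendant '{"travel":[[0,0,20],[0,0,14],[0,0,0]],"delta_rot":[[0,0,0],[0,0,0],[0,0,0]]}'
python3 - <<'E'
from h import *
t=eyes.get_image("top");s=eyes.get_image("side");st()
a=cv2.resize(t[212:250,180:250],None,fx=5.6,fy=5.6,interpolation=cv2.INTER_CUBIC)
b=cv2.resize(s[140:200,225:295],None,fx=5.6,fy=5.6,interpolation=cv2.INTER_CUBIC)
o=np.zeros((340,800,3),np.uint8);o[:a.shape[0],:392]=a;o[:b.shape[0],400:792]=b;cv2.imwrite("pics/b3.png",o[:,:,::-1])
E
```

```text
time_s: 16.47
position: [0.4797, 0.1423, 0.1987]
tool_rot: [[0.005, -0.021, -1.0], [0.0, -1.0, 0.021], [-1.0, -0.0, -0.005]]
ft_force: [-0.5, 0.5, 0.7]
grip_width: -0.0002
16.57 [478.5 142.3 196.2] F [ 0.7 -1.  -0.3] w -0.0
```

View pics/b3.png

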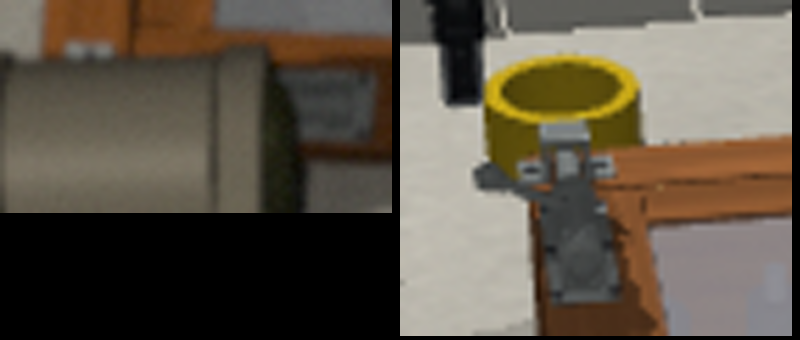

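The side crop shows the handle turned well forward, with the ball at crop (488,176), px (240.7,171.4), and the rod in the keeper.

Run:
```python
from h import *
o,d=ray("side",240.7,171.4)
for y in(.138,.142,.146):
    p=o+d*(y-o[1])/d[1];print(p, np.degrees(np.arctan2(.527-p[0],p[2]-.131)),np.hypot(.527-p[0],p[2]-.131))
```

```text
[0.48928812 0.138      0.15618675] 56.26210219649998 0.04534929503542749
[0.48944176 0.142      0.15414511] 58.35671860682867 0.044117089080147276
[0.4895954  0.146      0.15210347] 60.568547414238026 0.04294718099477735
```

```bash
python3 -m pendant '{"travel":[[8,0,-10],[0,0,-10],[0,0,-5],[0,0,-3],[0,0,-3]],"delta_rot":[[0,0,0],[0,0,0],[0,0,0],[0,0,0],[0,0,0]]}'
python3 -m pendant '{"travel":[[0,0,-2],[0,0,-2],[0,0,-2]],"delta_rot":[[0,0,0],[0,0,0],[0,0,0]]}'
```

```text
time_s: 16.98
position: [0.4864, 0.1422, 0.1644]
tool_rot: [[-0.001, -0.021, -1.0], [-0.0, -1.0, 0.021], [-1.0, 0.0, 0.001]]
ft_force: [-0.4, -0.4, 0.9]
grip_width: 0.0002
time_s: 17.23
position: [0.4865, 0.1423, 0.1595]
tool_rot: [[0.0, -0.021, -1.0], [0.0, -1.0, 0.021], [-1.0, -0.0, -0.0]]
ft_force: [-0.4, 0.2, 2.2]
grip_width: 0.0001
```

Pressing now gives a small, clean force, so I continue.

```bash
python3 -m pendant '{"travel":[[-0.5,0,-2],[-0.5,0,-2],[-0.5,0,-2],[-0.5,0,-2],[-0.5,0,-2]],"delta_rot":[[0,0,0],[0,0,0],[0,0,0],[0,0,0],[0,0,0]]}'
python3 -m pendant '{"travel":[[0,0,-2],[0,0,-2],[0,0,-1.5],[0,0,-1.5]],"delta_rot":[[0,0,0],[0,0,0],[0,0,0],[0,0,0]]}'
python3 -m pendant '{"travel":[[0,0,-1],[0,0,-1],[0,0,-1]],"delta_rot":[[0,0,0],[0,0,0],[0,0,0]]}'
```

```text
time_s: 17.65
position: [0.4839, 0.1422, 0.1492]
tool_rot: [[0.0, -0.021, -1.0], [0.0, -1.0, 0.021], [-1.0, -0.0, -0.0]]
ft_force: [-0.8, 0.2, 1.2]
grip_width: 0.0001
time_s: 17.98
position: [0.484, 0.1422, 0.1422]
tool_rot: [[-0.0, -0.021, -1.0], [0.0, -1.0, 0.021], [-1.0, 0.0, 0.0]]
ft_force: [-0.9, 0.1, -0.0]
grip_width: -0.0001
time_s: 18.23
position: [0.484, 0.1422, 0.1393]
tool_rot: [[0.0, -0.021, -1.0], [0.0, -1.0, 0.021], [-1.0, -0.0, -0.0]]
ft_force: [-0.6, -0.6, 0.2]
grip_width: 0.0
```

```bash
python3 -m pendant '{"travel":[[0,0,-0.7],[0,0,-0.7],[0,0,0]],"delta_rot":[[0,0,0],[0,0,0],[0,0,0]]}'
python3 -m pendant '{"travel":[[0,0,-0.7],[0,0,-0.7],[0,0,0]],"delta_rot":[[0,0,0],[0,0,0],[0,0,0]]}'
```

```text
time_s: 18.48
position: [0.4841, 0.1422, 0.1383]
tool_rot: [[0.0, -0.021, -1.0], [-0.0, -1.0, 0.021], [-1.0, 0.0, -0.0]]
ft_force: [-1.3, 0.9, 4.9]
grip_width: 0.0001
time_s: 18.73
position: [0.4841, 0.1423, 0.1377]
tool_rot: [[0.001, -0.021, -1.0], [-0.0, -1.0, 0.021], [-1.0, -0.0, -0.001]]
ft_force: [-4.7, -1.1, 11.7]
grip_width: -0.0002
```

Hard stop at ball-top height (0.138). I retract up and away, then check.

```bash
python3 -m pendant '{"travel":[[0,0,10],[0,0,30],[0,0,40],[-10,-40,10],[-10,-40,0],[-10,-40,0],[-10,-40,0],[-10,-40,0],[0,-40,0],[0,-40,0],[0,0,0],[0,0,0]],"delta_rot":[[0,0,0],[0,0,0],[0,0,0],[0,0,0],[0,0,0],[0,0,0],[0,0,0],[0,0,0],[0,0,0],[0,0,0],[0,0,0],[0,0,0]]}'
python3 - <<'E'
from h import *
t=eyes.get_image("top");s=eyes.get_image("side")
a=cv2.resize(t[205:250,180:250],None,fx=5.6,fy=5.6,interpolation=cv2.INTER_CUBIC)
b=cv2.resize(s[140:200,225:295],None,fx=5.6,fy=5.6,interpolation=cv2.INTER_CUBIC)
o=np.zeros((600,800,3),np.uint8);o[:a.shape[0],:392]=a;o[:b.shape[0],400:792]=b
o[340:550,:280]=cv2.resize(t,(280,210));o[340:550,300:580]=cv2.resize(s,(280,210));cv2.imwrite("pics/b4.png",o[:,:,::-1])
E
```

```text
time_s: 19.73
position: [0.434, -0.1387, 0.2262]
tool_rot: [[-0.0, -0.025, -1.0], [0.0, -1.0, 0.025], [-1.0, -0.0, 0.0]]
ft_force: [-0.7, -0.1, -0.8]
grip_width: 0.0001
```

View pics/b4.png

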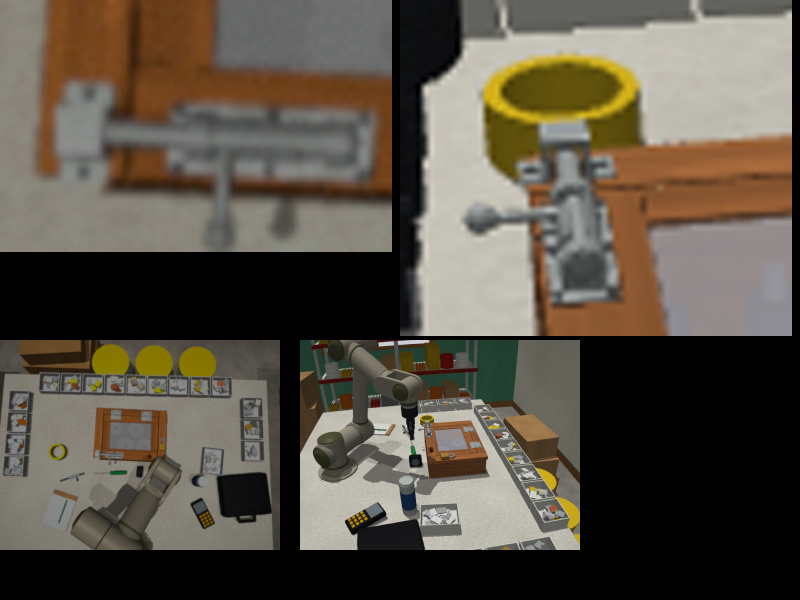

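The handle lies flat in front of the case, with the ball at top px (218.9,246.4) and side px (239.6,178.8). The bolt is in the keeper, and the other items look unmoved. One quick height check, then I hand in.

Run:
```python
from h import *
from rig import close_job
p,e=tri((218.9,246.4),(239.6,178.75));print(p,e);st()
if abs(p[2]-.131)<.006: print(close_job())
```

```text
[0.48292175 0.13728523 0.13275411] 0.0032387966466863286
19.83 [ 434.1 -136.5  226.3] F [ 0.3 -0.1 -0.6] w 0.3
the job is handed in; nothing more can be done
None
```

The case is shut and bolted, and I handed the job in at about 20 s of the 61 s limit. No verdict was reported.

- **Lid:** I lowered it with closed fingertips at about 3 N and slowed near the end. It met a hard stop at z = 0.118 m, so it is fully shut and did not slam.
- **Bolt:** I slid it until it hit its stop at about 19–26 N. The pictures show it moved about 38 mm, and the rod is through the keeper. It had started about 6.5 mm across, so this agrees with the full 45 mm.
- **Handle:** It turned down into the locking notch until it hit a hard stop at about 12 N. My last check put the ball 133 mm above the counter against the 131 mm expected; the two views disagreed by 3 mm, which is about their accuracy.
- **One hiccup:** The first downward press on the ball caught its front side, with about 8 N in all, so I lifted, shifted back and pressed again without trouble.
- **Everything else:** In the last picture the other items look unmoved, judged by eye only. The gripper was clear of everything, with near-zero force.

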